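# Turn up the plaster mixing bowl on the scale

## Task

Get ready to weigh out plaster: turn the blue mixing bowl, which stands mouth down on the bench, the right way up and set it gently on its foot in the middle of the scale's round steel pan, then stand the red measuring scoop upright in the bottom of the bowl. Leave the other things on the bench where they are, and do not press hard on the scale.

Things in the scene. Friction and masses are not known exactly. Their poses are not given: they have to be found in the camera images.
- bowl: blue stiff-rubber mixing bowl, 250 g, 56 mm tall. Origin: centre of the mouth (rim plane); z axis from mouth to foot: up at the start (mouth down), down once it is mouth up. Foot: cylinder 60 mm in diameter, 24 mm long; then it flares to 112 mm diameter 40 mm from the foot's face, and 124 mm at the rim. Wall 4 mm. Weighted foot: let go lying on its side, it rolls upright
- bowl_foot (a point): centre of the bowl's foot face (flat round underside, 60 mm across), 56 mm from the bowl's origin along its z axis; axes as the bowl's. The inner floor, 52 mm in diameter, lies 15 mm from this face
- scale: white bench scale, 170 x 160 mm, 30 mm high, fixed to the bench, with a green display on the side facing the robot. Origin: centre of its underside. Carries a round steel pan 124 mm in diameter
- scale_pan (a point): centre of the pan's top face, 40 mm above the bench
- scoop: red plastic measuring scoop, 40 g, standing upright: a cup 34 mm in diameter and 30 mm tall with a straight upright stem rising at its +x side to 102 mm; the stem is 8 mm thick (along x) and 14 mm wide (along y), its middle 18 mm from the cup's axis. Origin: centre of the cup's underside; z up
- scoop_grip (a point): point in the middle of the scoop's stem, 90 mm above its underside (12 mm below the stem's top); axes as the scoop's
- bucket: bystander: white bucket with a blue band, part full of set plaster, 150 mm across, 130 mm tall; origin at the centre of its underside
- rasp: bystander: tool with red handle lying on the bench, 200 mm long, along its x axis
- block: bystander: cork sanding block 90 x 60 x 30 mm; origin at the centre of its underside
- tube: bystander: grey plastic tube standing on end, 32 mm in diameter, 140 mm tall; origin at the centre of its underside
- resin: bystander: orange bottle 60 mm in diameter, 150 mm tall; origin at the centre of its underside
- paintbrush: bystander: brush lying on the bench, 200 mm long, along its x axis

How it is judged:
By the outcome, as a careful person would: the job done as asked, in the order asked, and still so for the second after the job is handed in, with the robot touching nothing.
It also fails if it takes over 72 s, if anything falls off the work surface, if the arm or the gripper's body presses on something with over 40 N, if the wrist force passes 120 N, or if a joint passes its speed limit or range.

## Robot

A 6-joint arm with a two-finger parallel gripper is mounted at the origin on the work surface. World frame = base frame: x ahead of the robot, y to its left, z up, the work surface at z = 0. Lengths are in m, angles in rad, forces in N, time in s.
With the tool pointing down it reaches from about 0.4 to 0.925 m from the base axis. Payload 12.5 kg.
Tool frame: the origin (TCP) lies between the finger pads; the fingertips stand 14 mm ahead of it and the grasp point (between the pads) lies 5 mm behind it; z points along the fingers, y is the line along which they close (so a half turn about z gives the same grasp; the last joint's range is limited). The gripper opens to 95 mm and grips with 3 to 60 N. Pads are 20 mm wide; open, the fingers measure 119 mm over their backs; the gripper's body (75 mm by 180 mm) begins 59 mm behind the grasp point.
Start: joints at [-1.324, 0.491, 1.559, -0, 1.092, -0.106], TCP at [0.216, -0.587, 0.196] pointing down, gripper open.
Joint ranges: [-3.1, 3.1], [-0.84, 2.19], [0.05, 2.79], [-1.13, 4.28], [0.06, 2.93], [-2.69, 2.69]. Speed limits (rad/s): [2.22, 2.22, 2.79, 3.14, 3.14, 3.14].

## Interface

Orientations are given as a unit quaternion [x, y, z, w].
In Python, from station import ctrl, viewer, job gives the robot as it stands. The module is installed in compiled form; this text tells all that it offers. Calls block until the motion is done:
- ctrl.move_to(position, orientation): joint-space move of the TCP to a pose.
- ctrl.move_l(position, rate=0.15, rotation=None): straight line of the TCP; rotation=None keeps the orientation; rate is the mean speed in m/s.
- ctrl.move_j(angles): joint-space move.
- ctrl.set_gripper(opening, newtons=None): finger opening in m; newtons is the grip in N (None keeps the last); returns when the fingers have stopped.
- ctrl.pause(seconds).
- ctrl.ik(position, orientation): joint angles nearest the present ones, or None.
- ctrl.read_state(): the state.
- viewer.read_camera(name): name is "side" or "top"; returns a dict with "image" (400x640x3 uint8, red, green, blue), "camera_matrix" (3x3 intrinsics, pixels), "R" (3x3) and "t" (3): a world point X has camera coordinates R X + t. Camera axes: x right, y down, z forward; pixel columns grow to the right and rows downward; lengths in m; the calibration is good to about 2 mm. A picture is of the moment at which its call begins. There is no depth.
A pose or a line that the arm cannot do raises ctrl.IKError and nothing moves.
- job.sign_off(): hands the job in; it is judged then, once.
The state is a dict: "time": time; "joint_pos": joint angles; "joint_velocities": joint speeds; "joint_efforts": joint torques, N m; "eef_pos": TCP position; "eef_rot": TCP orientation; "wrist_force": force on the tool from outside, world axes, zero at the start; "torque": the same for the moment, N m; "finger_gap": finger opening in m; "grip_force": force on a finger pad.
Only numpy, scipy, OpenCV 4.12 (cv2) and the standard library are available. Lean on these libraries where they do the work, as an engineer would, in place of code of your own. Each camera call takes 0.05 s, during which the arm holds its last target. There are 200 camera calls.

## Working session

There is one attempt and no reset: what is moved stays moved. The work goes in short steps, each a Python script; the robot and the scene stay as the last script left them, time stands still between calls to the robot, and variables do not carry over. Pictures are saved under pics/ and viewed, at most 10 in all, crops included, and the job is handed in when it is done.

```bash
mkdir -p pics; python3 - <<'E'
from station import ctrl, viewer, job
import cv2,numpy as np
for n in("top","side"):
    c=viewer.read_camera(n); cv2.imwrite(f"pics/{n}0.png",c["image"][:,:,::-1])
    R=np.array(c["R"]);print(n,np.round(c["camera_matrix"],1).tolist(),"campos",np.round(-R.T@c["t"],3),"R",np.round(R,3).tolist())
print(ctrl.read_state())
E
```

```text
top [[416.3, 0.0, 314.7], [0.0, 416.3, 196.2], [0.0, 0.0, 1.0]] campos [0.453 0.018 1.137] R [[0.017, -1.0, 0.014], [-0.995, -0.018, -0.102], [0.103, -0.012, -0.995]]
side [[471.0, 0.0, 320.1], [0.0, 471.0, 199.0], [0.0, 0.0, 1.0]] campos [-0.273  0.79   0.783] R [[-0.684, -0.73, -0.021], [-0.365, 0.368, -0.855], [0.632, -0.577, -0.518]]
{'time': 0.1, 'joint_pos': array([-1.32357592e+00,  4.91538160e-01,  1.55936468e+00, -3.55385648e-06,
        1.09168432e+00, -1.05591466e-01]), 'joint_velocities': array([ 4.03156190e-04, -7.36151336e-04,  5.38150883e-04, -8.05104455e-06,
        9.71978809e-04, -8.12479216e-04]), 'joint_efforts': array([ 2.57364896e-03, -6.13621330e+01, -2.58606255e+01,  6.93639927e-02,
        4.70075500e-02, -4.77661013e-05]), 'eef_pos': array([ 0.21593326, -0.58628223,  0.19520424]), 'eef_rot': array([ 9.84480515e-01,  1.75493215e-01, -3.67558153e-05, -4.95895667e-04]), 'wrist_force': array([ 0.06060314,  0.80242221, -0.75019225]), 'torque': array([-0.00431429,  0.07169976,  0.00778503]), 'grip_force': 0.0, 'finger_gap': 0.09503306693679975}
```

View pics/top0.png

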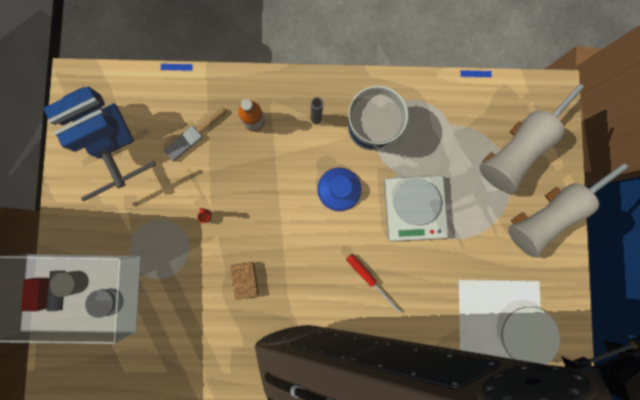

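View pics/side0.png

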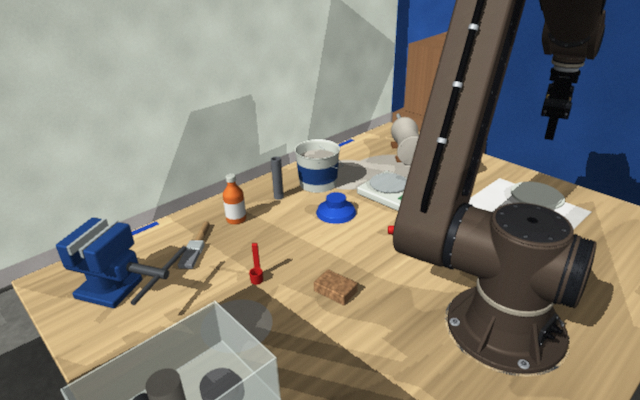

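The top view shows the bowl at about (340,188), the pan at (417,202), and the scoop at (205,215). The bucket is at (378,117) and the rasp at (373,283). In the side view the bowl is at (337,208), with the scoop cup at (257,275) and the top of its stem at (255,243). Next I'll measure these.

```bash
cat > h.py <<'E'
from station import ctrl, viewer, job
import cv2,numpy as np
from scipy.spatial.transform import Rotation as Ro
def cam(n):
    c=viewer.read_camera(n); return c["image"].copy(),np.array(c["camera_matrix"]),np.array(c["R"]),np.array(c["t"])
def ray(c,p):
    _,K,R,t=c; d=R.T@np.linalg.inv(K)@np.array([p[0],p[1],1.]); return -R.T@t,d
def onz(c,p,z):
    o,d=ray(c,p); return o+d*(z-o[2])/d[2]
def proj(c,X):
    _,K,R,t=c; q=K@(R@np.asarray(X,float)+t); return q[:2]/q[2]
def two(c1,p1,c2,p2):
    o1,d1=ray(c1,p1);o2,d2=ray(c2,p2)
    s=np.linalg.lstsq(np.c_[d1,-d2],o2-o1,rcond=None)[0]; a,b=o1+s[0]*d1,o2+s[1]*d2
    return (a+b)/2,np.linalg.norm(a-b)
def blob(c,lo,hi,box):
    m=cv2.inRange(cv2.cvtColor(c[0],cv2.COLOR_RGB2HSV),lo,hi); k=np.zeros_like(m); x0,y0,x1,y1=box; k[y0:y1,x0:x1]=m[y0:y1,x0:x1]
    cs=cv2.findContours(k,cv2.RETR_EXTERNAL,cv2.CHAIN_APPROX_NONE)[0]
    return max(cs,key=cv2.contourArea),k
BLUE=((105,120,50),(130,255,255)); RED1=((0,150,50),(8,255,255))
E
python3 - <<'E'
from h import *
T,S=cam("top"),cam("side")
b,_=blob(T,*BLUE,(310,160,370,220)); (x,y),r=cv2.minEnclosingCircle(b); print("bowl top",x,y,r,onz(T,(x,y),0.0))
pts=np.array([onz(T,p[0],0.0)[:2] for p in b]); (c,rr)=cv2.minEnclosingCircle(pts.astype(np.float32)); print("bowl circle",c,rr)
bs,_=blob(S,*BLUE,(310,185,365,230)); q=bs[:,0]; print("side bowl box",cv2.boundingRect(bs),"pred rim centre",proj(S,[*c,0]),"foot",proj(S,[*c,.056]))
for n,C,box in(("t",T,(180,195,225,235)),("s",S,(240,235,275,290))):
    s,k=blob(C,*RED1,box); print(n,"scoop",cv2.boundingRect(s),cv2.contourArea(s))
# pan: brightness edges
g=cv2.cvtColor(T[0],cv2.COLOR_RGB2GRAY)
print("pan",cv2.HoughCircles(g[170:250,375:460],cv2.HOUGH_GRADIENT,1,20,param1=80,param2=12,minRadius=20,maxRadius=28))
cr=lambda C,x,y,w,h,f:cv2.resize(C[0][y:y+h,x:x+w],None,fx=f,fy=f,interpolation=cv2.INTER_CUBIC)
A=np.vstack([np.hstack([cr(T,185,200,40,30,10),cr(S,236,238,40,30*2,10)[:300]]),np.hstack([cr(T,375,165,80,60,5)[:300],cr(S,236,262,40,30,10)])])
cv2.imwrite("pics/m1.png",A[:,:,::-1])
E
```

```text
bowl top 338.840576171875 188.8372344970703 21.032899856567383 [ 0.59178121 -0.06234533  0.        ]
bowl circle (0.5921385288238525, -0.06238293647766113) 0.05801718682050705
side bowl box (317, 193, 39, 30) pred rim centre [335.51668102 212.10346577] foot [335.43319703 196.42571663]
t scoop (198, 208, 13, 15) 121.5
s scoop (249, 243, 14, 42) 289.5
pan [[[41.5 31.5 23. ]
  [32.5 51.5 27.4]]]
```

View pics/m1.png

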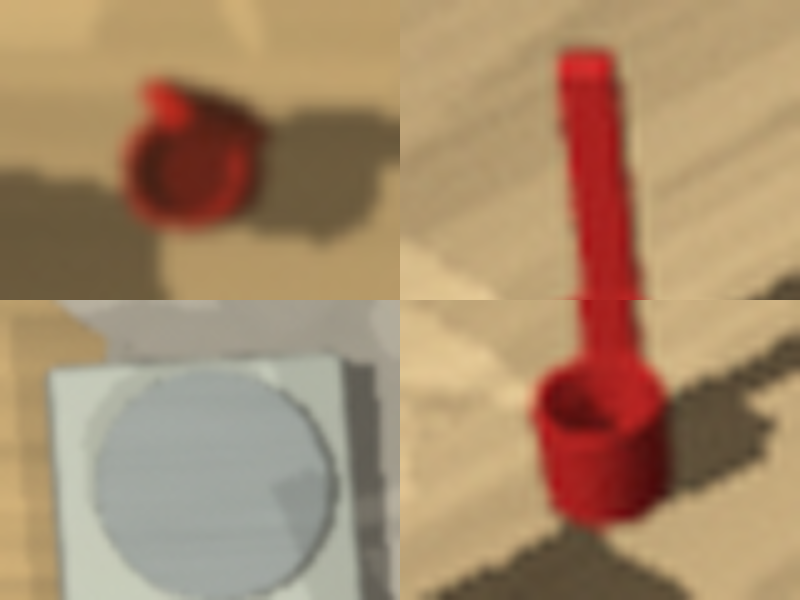

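The mosaic gives these top-view positions: stem top (200.5,209.5), cup rim centre (203.5,217), pan about (417,202). In the side view the stem top is at (254.6,244.3) and the cup rim at (256,271). Next I'll triangulate the scoop, refine the pan centre and scan reachability.

```bash
cat >> h.py <<'E'
def tool(az,pitch,roll=0):
    """tool z at azimuth az, pitch below horizontal; roll=0: tool y horizontal, left"""
    z=np.array([np.cos(az)*np.cos(pitch),np.sin(az)*np.cos(pitch),-np.sin(pitch)])
    y=np.array([-np.sin(az),np.cos(az),0]); x=np.cross(y,z)
    return Ro.from_matrix(np.c_[x,y,z])*Ro.from_euler('z',roll)
E
python3 - <<'E'
from h import *
T,S=cam("top"),cam("side")
st,e=two(T,(200.3,209),S,(254.3,244.2)); print("stem top",st,e)
cu,e=two(T,(203.5,217),S,(255.8,271)); print("cup rim",cu,e, onz(T,(203.5,217),.03))
v=(st-onz(T,(203.5,217),.03))[:2]; print("dir",np.linalg.norm(v),np.degrees(np.arctan2(v[1],v[0])), "stem top onz",onz(T,(200.3,209),.102))
im=T[0].astype(int); print([im[y,x].tolist() for x,y in((417,200),(405,195),(430,205),(390,185),(445,183),(391,220))])
d=(im[:,:,0]-im[:,:,2]); m=((np.abs(im[:,:,1]-im[200,417,1])<22)&(d<=-2)).astype(np.uint8)*255
k=np.zeros_like(m);k[172:232,385:452]=m[172:232,385:452]
c=max(cv2.findContours(k,0,1)[0],key=cv2.contourArea); print("pan",cv2.boundingRect(c),cv2.minEnclosingCircle(c),cv2.fitEllipse(c))
for p in ((416.5,201.5),(417.3,202)): print(onz(T,p,.04))
# reach scan
B=np.array([.592,-.0625,.05])
for az in range(-180,180,15):
    for a in (30,):
        o=[]
        for roll in (0,np.pi):
            q=ctrl.ik(B,tool(np.radians(az),np.radians(a),roll).as_quat()); o.append(None if q is None else np.round(q,2).tolist())
        if any(o): print(az,a,o)
E
```

```text
stem top [0.52137518 0.28767832 0.09948417] 0.0037815509891438773
cup rim [0.50677714 0.29853444 0.03002318] 0.001640229548334976 [0.50622884 0.29790505 0.03      ]
dir 0.018275596991346094 -34.02701817192355 stem top onz [0.52247608 0.2884935  0.102     ]
[[161, 167, 161], [160, 166, 161], [151, 158, 153], [198, 202, 185], [98, 95, 86], [199, 203, 186]]Traceback (most recent call last):
  File "<stdin>", line 9, in <module>
cv2.error: OpenCV(4.12.0) /io/opencv/modules/imgproc/src/shapedescr.cpp:361: error: (-201:Incorrect size of input array) There should be at least 5 points to fit the ellipse in function 'fitEllipseNoDirect'
```

```bash
python3 - <<'E'
from h import *
T,S=cam("top"),cam("side")
im=T[0].astype(int)
m=((im[:,:,2]-im[:,:,0]>-6)&(im[:,:,1]>120)).astype(np.uint8)*255
k=np.zeros_like(m);k[172:230,386:446]=m[172:230,386:446]
k=cv2.morphologyEx(k,cv2.MORPH_OPEN,np.ones((5,5)))
c=max(cv2.findContours(k,0,1)[0],key=cv2.contourArea); print("pan",cv2.boundingRect(c),cv2.minEnclosingCircle(c))
e=cv2.fitEllipse(c);print(e,onz(T,e[0],.04))
for p in ((416.5,201.5),(417.3,202)): print(onz(T,p,.04))
B=np.array([.592,-.0625,.05])
for az in range(-180,180,15):
  for a in (20,30,45):
        o=[]
        for roll in (0,np.pi):
            q=ctrl.ik(B,tool(np.radians(az),np.radians(a),roll).as_quat()); o.append(None if q is None else np.round(q,2).tolist())
        if any(o): print(az,a,o)
E
```

```text
pan (394, 179, 47, 46) ((417.196044921875, 201.83920288085938), 23.539783477783203)
((417.2856750488281, 201.60243225097656), (44.91851043701172, 46.438941955566406), 115.187255859375) [ 0.55666338 -0.26838782  0.04      ]
[ 0.55689828 -0.26629627  0.04      ]
[ 0.55560386 -0.2684172   0.04      ]
-180 20 [[-0.15, 1.2, 0.96, -0.17, 2.2, 1.42], [-0.15, 1.2, 0.96, -0.17, 2.2, -1.72]]
-180 30 [[-0.15, 1.11, 1.05, -0.15, 2.02, 1.43], [-0.15, 1.11, 1.05, -0.15, 2.02, -1.71]]
-180 45 [[-0.16, 0.97, 1.21, -0.11, 1.74, 1.44], [-0.16, 0.97, 1.21, -0.11, 1.74, -1.7]]
-165 20 [[-0.07, 1.18, 1.01, -0.37, 2.13, 1.25], [-0.07, 1.18, 1.01, -0.37, 2.13, -1.89]]
-165 30 [[-0.08, 1.09, 1.09, -0.32, 1.96, 1.27], [-0.08, 1.09, 1.09, -0.32, 1.96, -1.87]]
-165 45 [[-0.1, 0.96, 1.24, -0.25, 1.69, 1.28], [-0.1, 0.96, 1.24, -0.25, 1.69, -1.86]]
-150 20 [[0.01, 1.15, 1.1, -0.54, 2.01, 1.13], [0.01, 1.15, 1.1, -0.54, 2.01, -2.01]]
-150 30 [[-0.0, 1.06, 1.17, -0.47, 1.86, 1.15], [-0.0, 1.06, 1.17, -0.47, 1.86, -2.0]]
-150 45 [[-0.03, 0.94, 1.3, -0.38, 1.6, 1.14], [-0.03, 0.94, 1.3, -0.38, 1.6, -2.0]]
-135 20 [[
[... 3986 characters left out ...]
0.41, 2.04, -1.23]]
135 30 [[-0.38, 1.05, 1.19, 0.36, 1.89, 1.9], [-0.38, 1.05, 1.19, 0.36, 1.89, -1.25]]
135 45 [[-0.36, 0.93, 1.32, 0.3, 1.63, 1.9], [-0.36, 0.93, 1.32, 0.3, 1.63, -1.24]]
150 20 [[-0.31, 1.17, 1.02, 0.24, 2.15, 1.77], [-0.31, 1.17, 1.02, 0.24, 2.15, -1.37]]
150 30 [[-0.31, 1.09, 1.1, 0.2, 1.98, 1.76], [-0.31, 1.09, 1.1, 0.2, 1.98, -1.38]]
150 45 [[-0.3, 0.96, 1.25, 0.16, 1.71, 1.76], [-0.3, 0.96, 1.25, 0.16, 1.71, -1.39]]
165 20 [[-0.23, 1.19, 0.96, 0.04, 2.2, 1.6], [-0.23, 1.19, 0.96, 0.04, 2.2, -1.54]]
165 30 [[-0.23, 1.11, 1.05, 0.03, 2.03, 1.6], [-0.23, 1.11, 1.05, 0.03, 2.03, -1.54]]
165 45 [[-0.23, 0.97, 1.21, 0.02, 1.74, 1.6], [-0.23, 0.97, 1.21, 0.02, 1.74, -1.54]]
```

```bash
python3 - <<'E'
from h import *
az=np.radians(-100)
R=tool(az,np.radians(30)); d=R.as_matrix()[:,2]
P=np.array([.592,-.0625,.049])
ctrl.move_to([.5,.12,.28],R.as_quat())
ctrl.move_to(P-.11*d,R.as_quat())
ctrl.move_l(P,rate=.12)
ctrl.set_gripper(.0,35)
s=ctrl.read_state(); print(s["time"],s["finger_gap"],s["grip_force"],s["eef_pos"],s["wrist_force"])
if s["finger_gap"]>.05:
    ctrl.move_l(P+[0,0,.15],rate=.15)
    R2=tool(az,np.radians(27),np.pi)
    ctrl.move_to([.56,.03,.18],R2.as_quat())
    s=ctrl.read_state(); print(s["time"],s["finger_gap"],s["joint_pos"],s["eef_pos"],s["wrist_force"])
    S=cam("side");T=cam("top")
    cv2.imwrite("pics/f1.png",np.hstack([S[0][80:380,150:550],T[0][60:360,180:580]])[:,:,::-1])
E
```

```text
6.6833 0.00028728785716126417 1.6927066799598833 [ 0.59198033 -0.06253049  0.04892347] [0.46813997 1.44374927 1.82329295]
```

```bash
python3 - <<'E'
from h import *
S=cam("side");T=cam("top")
for C in(S,T): print(proj(C,ctrl.read_state()["eef_pos"]))
cv2.imwrite("pics/f0.png",np.hstack([cv2.resize(S[0][130:280,240:440],None,fx=2,fy=2,interpolation=2),cv2.resize(T[0][110:260,260:460],None,fx=2,fy=2,interpolation=2)])[:,:,::-1])
E
```

```text
[335.51620272 198.44095769]
[340.24597659 186.54007912]
```

View pics/f0.png

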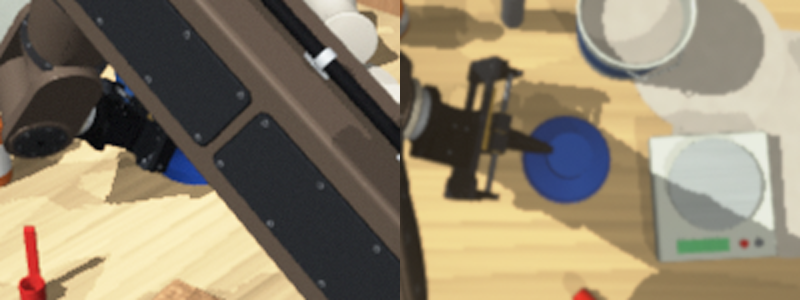

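The fingers closed just short of the foot, at about (335,184) in the top view, and squeezed the bowl forward. Its foot is now near (345,187). I'll back off, measure again and grip deeper.

```bash
cat >> h.py <<'E'
def rim(T,box,z,lo=((100,90,25),(135,255,255))):
    b,_=blob(T,*lo,box); h=cv2.convexHull(b)[:,0]
    p=np.array([onz(T,q,z)[:2] for q in b[:,0]],np.float32); return cv2.minEnclosingCircle(p),p
E
python3 - <<'E'
from h import *
ctrl.set_gripper(.095)
s=ctrl.read_state(); d=Ro.from_quat(s["eef_rot"]).as_matrix()[:,2]
ctrl.move_l(s["eef_pos"]-.15*d,rate=.2)
S=cam("side");T=cam("top")
(c,r),p=rim(T,(300,150,380,230),0); print("top rim",c,r)
A=np.c_[2*p,np.ones(len(p))]; u=np.linalg.lstsq(A,(p**2).sum(1),rcond=None)[0]; print("lsq",u[:2],np.sqrt(u[2]+u[0]**2+u[1]**2))
b,_=blob(S,(100,90,25),(135,255,255),(300,170,375,240)); print(cv2.boundingRect(b),proj(S,[*c,0]))
g=cv2.cvtColor(T[0],cv2.COLOR_RGB2GRAY)
cv2.imwrite("pics/b1.png",np.hstack([cv2.resize(S[0][175:235,305:385],None,fx=5,fy=5,interpolation=2),cv2.resize(T[0][160:220,305:385],None,fx=5,fy=5,interpolation=2)])[:,:,::-1]); print(s["time"])
E
```

```text
top rim (0.5905860662460327, -0.0730108693242073) 0.05881201848387718
lsq [ 0.59058233 -0.07338234] 0.05724158738521217
(319, 203, 22, 19) [338.32778352 210.97127879]
8.3167
```

View pics/b1.png

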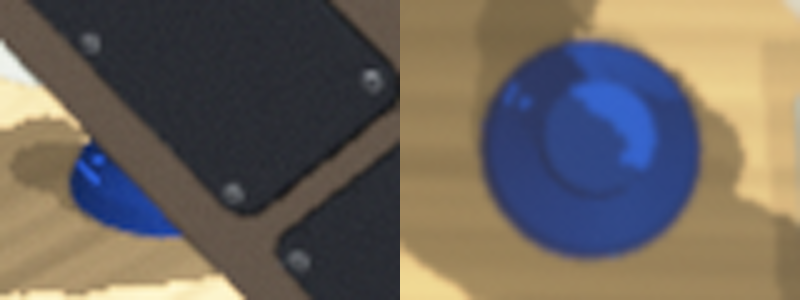

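```bash
python3 - <<'E'
from h import *
T=cam("top")
f=onz(T,(344.8,187.2),.056); r=onz(T,(343.0,189.3),0); print("foot",f,"rim",r)
c=(f+r)[:2]/2
az=np.radians(-100)
R=tool(az,np.radians(30)); d=R.as_matrix()[:,2]; hd=np.array([np.cos(az),np.sin(az),0])
P=np.array([*c,.049])+.008*hd
ctrl.move_to(P-.12*d,R.as_quat())
ctrl.move_l(P,rate=.12)
ctrl.set_gripper(.0,35)
s=ctrl.read_state(); print(s["time"],s["finger_gap"],s["grip_force"],s["eef_pos"],s["wrist_force"])
if s["finger_gap"]>.05:
    ctrl.move_l(P+[0,0,.15],rate=.15)
    R2=tool(az,np.radians(27),np.pi)
    ctrl.move_to([.56,.03,.18],R2.as_quat())
    s=ctrl.read_state(); print(s["time"],s["finger_gap"],s["joint_pos"],s["eef_pos"],s["wrist_force"])
    S=cam("side");T=cam("top")
    cv2.imwrite("pics/f1.png",np.hstack([S[0][80:380,150:550],T[0][60:360,180:580]])[:,:,::-1])
E
```

```text
foot [ 0.58955846 -0.07396693  0.056     ] rim [ 0.59071251 -0.07382289  0.        ]
11.6083 0.05256636193642222 31.15532559597341 [ 0.5887486  -0.08182949  0.04893244] [ 0.35516303 -2.02873426 -0.31052034]
15.3167 0.00042787082280627196 [ 0.34159751  0.74663115  1.58789998 -0.88664788  1.57449782 -2.24938041] [0.56004101 0.02990797 0.18003079] [ 0.62908673 -0.08538643  0.84382171]
```

View pics/f1.png

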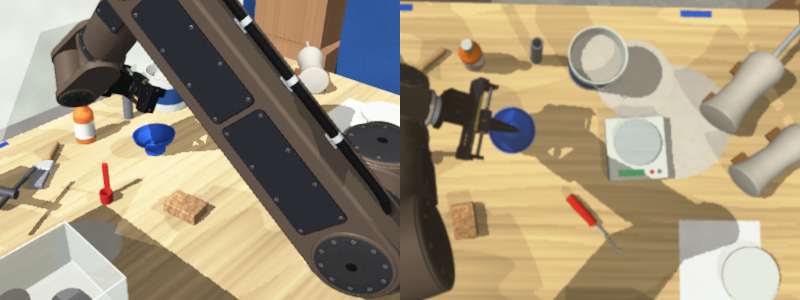

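The first half of the flip worked by luck: the bowl slipped out of the grip and rolled upright. It now stands mouth up, at (303,212) in the side view and about (292,190) in the top view, and nothing else was disturbed. Now I'll clear the arm and locate the rim.

```bash
python3 - <<'E'
from h import *
ctrl.set_gripper(.04)
R=tool(0,np.radians(70),0)
for roll in(0,np.pi): print(ctrl.ik([.5,0,.2],tool(0,np.radians(70),roll).as_quat()))
ctrl.move_to([.42,-.13,.25],R.as_quat())
s=ctrl.read_state(); print(s["time"],s["joint_pos"])
S=cam("side");T=cam("top")
(c,r),p=rim(T,(250,150,345,230),.056); print("top rim",c,r)
b,_=blob(S,(100,90,25),(135,255,255),(260,170,345,250)); print(cv2.boundingRect(b),proj(S,[*c,.056]),proj(S,[*c,0]))
q=p; print(p.min(0),p.max(0))
cv2.imwrite("pics/u1.png",np.hstack([cv2.resize(S[0][185:245,265:345],None,fx=5,fy=5,interpolation=2),cv2.resize(T[0][160:220,250:330],None,fx=5,fy=5,interpolation=2)])[:,:,::-1])
E
```

```text
[-0.16527429  0.18963829  2.08820205  0.11312557  0.52183949 -1.82444104]
[-0.16527429  0.18963829  2.08820205  0.11312557  0.52183949  1.31715161]
17.4417 [-0.57589685  0.03233896  2.11453171  0.28577162  0.72041286 -2.33808   ]
top rim (0.5847761631011963, 0.0668032243847847) 0.05996323376893997
(284, 204, 43, 32) [304.87527497 213.97026966] [305.61311672 230.18484109]
[0.5270092  0.00902014] [0.6432516  0.12467415]
```

View pics/u1.png

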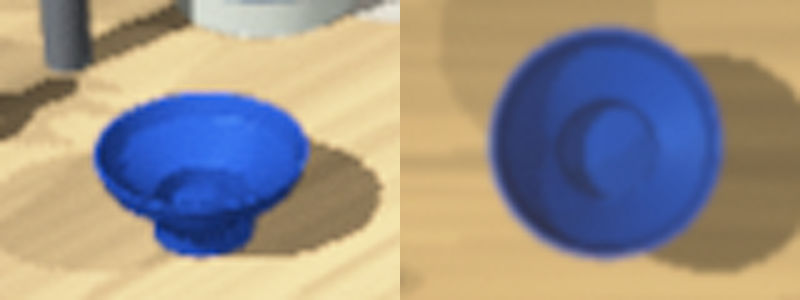

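The bowl is upright. The top view puts its rim centre at (290.8,188.1), which is (0.585, 0.067), and the side view agrees. Next I'll pinch the near rim wall with the tool tilted to match the wall slope.

```bash
python3 - <<'E'
from h import *
R=tool(0,np.radians(69.4),np.pi/2); d=R.as_matrix()[:,2]
P=np.array([.585-.060,.067,.056])-.002*d
ctrl.move_to(P-.07*d,R.as_quat())
print(ctrl.read_state()["joint_pos"])
ctrl.move_l(P,rate=.08)
s=ctrl.read_state(); print(s["wrist_force"],s["eef_pos"])
ctrl.set_gripper(.0,40)
s=ctrl.read_state(); print(s["time"],s["finger_gap"],s["grip_force"],s["wrist_force"])
if .002<s["finger_gap"]<.02:
    ctrl.move_l(P+[0,0,.09],rate=.12)
    ctrl.move_l([.5563-.06,-.2675,P[2]+.09],rate=.2)
    s=ctrl.read_state(); print(s["time"],s["finger_gap"],s["wrist_force"],s["eef_pos"])
    S=cam("side");T=cam("top")
    cv2.imwrite("pics/g1.png",np.hstack([cv2.resize(S[0][100:250,300:500],None,fx=2,fy=2,interpolation=2),cv2.resize(T[0][130:280,320:520],None,fx=2,fy=2,interpolation=2)])[:,:,::-1])
E
```

```text
[ 0.00264527  0.3277312   2.17990706 -0.00355139  0.27448061  0.00537762]
[-0.12677665  0.24831255 -0.29956633] [0.52432407 0.06701936 0.05820139]
21.4083 0.0002997102001452534 0.0 [-0.56072404 -0.59072806 -0.14552941]
```

```bash
python3 - <<'E'
from h import *
S=cam("side");T=cam("top")
cv2.imwrite("pics/g0.png",np.hstack([cv2.resize(S[0][165:255,255:375],None,fx=3.333,fy=3.333,interpolation=2),cv2.resize(T[0][150:240,240:360],None,fx=3.333,fy=3.333,interpolation=2)])[:,:,::-1])
E
```

```text
(no output)
```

View pics/g0.png

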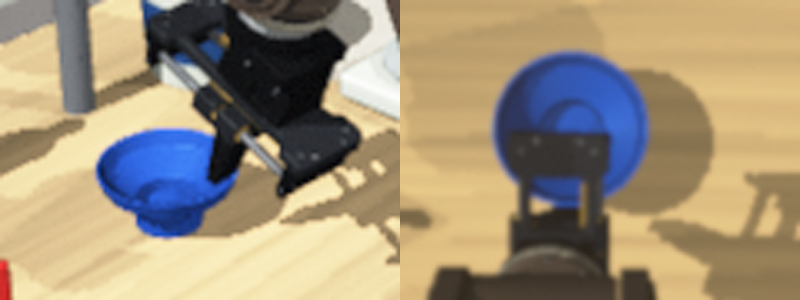

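The fingers closed on nothing and the bowl has not moved. In the side view the fingertip is at about (320.5,219.5), right at the rim. I'll check how far the tip really reaches beyond the TCP.

```bash
python3 - <<'E'
from h import *
s=ctrl.read_state(); M=Ro.from_quat(s["eef_rot"]).as_matrix(); d=M[:,2];print(M.round(3).tolist(),s["eef_pos"])
S=cam("side");T=cam("top")
for k in(-.03,-.015,0,.014): print(k,proj(S,s["eef_pos"]+k*d).round(1))
print("rim",proj(S,[.525,.067,.056]),proj(S,[.523,.067,.056]),"far",proj(S,[.645,.067,.056]), "top",proj(T,[.523,.067,.056]))
print(proj(S,s["eef_pos"]+.014*d+.01*M[:,0]),proj(S,s["eef_pos"]+.014*d-.01*M[:,0]))
a=s["eef_pos"]-.05*d; cv2.imwrite("pics/g2.png",cv2.resize(S[0][185:235,285:345],None,fx=12,fy=12,interpolation=2)[:,:,::-1])
E
```

```text
[[0.0, 0.936, 0.352], [1.0, -0.0, -0.0], [0.0, 0.352, -0.936]] [0.52430425 0.06698755 0.05786397]
-0.03 [321.8 214.8]
-0.015 [320.6 218.4]
0 [319.4 221.9]
0.014 [318.3 225.1]
rim [319.21262565 222.36361655] [319.7085596  222.65197433] far [291.12656336 206.03314638] top [290.38174049 211.60074054]
[315.61477779 226.56667338] [320.8934032  223.68480323]
```

View pics/g2.png

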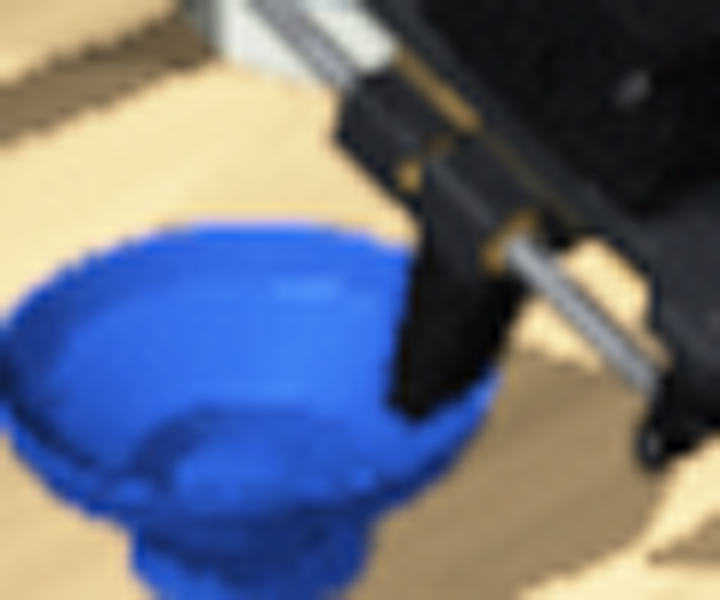

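The tip appears at (319.5,219), not the predicted (318.3,225), so the fingertips are about 26 mm shorter than stated. That would also explain both earlier slips. I'll allow for it and feed in deeper while watching the wrist force.

```bash
python3 - <<'E'
from h import *
R=tool(0,np.radians(69.4),np.pi/2); d=R.as_matrix()[:,2]
P=np.array([.585-.060,.067,.056])
ctrl.move_l(P-.012*d,rate=.15)
ctrl.set_gripper(.04)
ctrl.move_l(P+.012*d,rate=.1)
f0=ctrl.read_state()["wrist_force"]
for k in(.016,.019,.022,.025):
    ctrl.move_l(P+k*d,rate=.05)
    f=ctrl.read_state()["wrist_force"]-f0; print(k,f.round(2))
    if np.linalg.norm(f)>3: ctrl.move_l(P+(k-.003)*d,rate=.05); break
ctrl.set_gripper(.0,40)
s=ctrl.read_state(); print(s["time"],s["finger_gap"],s["grip_force"],s["wrist_force"])
if .002<s["finger_gap"]<.02:
    Q=s["eef_pos"]
    ctrl.move_l(Q+[0,0,.09],rate=.12)
    ctrl.move_l(Q+[.5563-.585,-.2675-.067,.09],rate=.2)
    s=ctrl.read_state(); print(s["time"],s["finger_gap"],s["wrist_force"],s["eef_pos"])
S=cam("side");T=cam("top")
np.savez("g1.npz",s=S[0],t=T[0])
cv2.imwrite("pics/g1.png",np.hstack([cv2.resize(S[0][100:250,270:470],None,fx=2,fy=2,interpolation=2),cv2.resize(T[0][130:280,320:520],None,fx=2,fy=2,interpolation=2)])[:,:,::-1])
E
```

```text
0.016 [ 0.12 -0.25 -0.38]
0.019 [ 0.84  0.59 -0.55]Traceback (most recent call last):
  File "<stdin>", line 9, in <module>
station.IKError: the arm cannot follow that straight line within its joint ranges
```

Joint 5 nears its limit on the near side, so I'll pinch the rim from the left (+y) side instead, after checking IK for the whole path.

```bash
cat > pinch.py <<'E'
from h import *
az=np.radians(-80); R=tool(az,np.radians(69.4),np.pi/2); d=R.as_matrix()[:,2]; out=-np.array([np.cos(az),np.sin(az),0])
C=np.array([.585,.067,.056]); P=C+.060*out; D=np.array([.5563,-.2675,.096])-C
E
python3 - <<'E'
from pinch import *
q0=ctrl.read_state()["joint_pos"]
for X in(P-.04*d,P+.026*d,P+.026*d+[0,0,.12],P+.026*d+D+[0,0,.05],P+.026*d+D-[0,0,.01]): print(np.round(ctrl.ik(X,R.as_quat()),2))
s=ctrl.read_state(); M=Ro.from_quat(s["eef_rot"]).as_matrix()
ctrl.move_l(s["eef_pos"]-.08*M[:,2],rate=.2)
ctrl.move_to(P-.03*d,R.as_quat()); print(ctrl.read_state()["joint_pos"].round(2))
ctrl.move_l(P+.014*d,rate=.12)
f0=ctrl.read_state()["wrist_force"]
for k in(.018,.021,.024,.026):
    ctrl.move_l(P+k*d,rate=.05)
    f=ctrl.read_state()["wrist_force"]-f0; print(k,f.round(2))
    if np.linalg.norm(f)>3: ctrl.move_l(P+(k-.003)*d,rate=.05); break
ctrl.set_gripper(.0,40)
s=ctrl.read_state(); print(s["time"],s["finger_gap"],s["grip_force"],s["wrist_force"])
if .002<s["finger_gap"]<.02:
    Q=s["eef_pos"]
    ctrl.move_l(Q+[0,0,.09],rate=.12)
    ctrl.move_l(Q+[D[0],D[1],.09],rate=.2)
    s=ctrl.read_state(); print(s["time"],s["finger_gap"],s["wrist_force"],s["eef_pos"])
S=cam("side");T=cam("top")
np.savez("g1.npz",s=S[0],t=T[0])
cv2.imwrite("pics/g1.png",np.hstack([cv2.resize(S[0][100:250,270:470],None,fx=2,fy=2,interpolation=2),cv2.resize(T[0][130:280,320:520],None,fx=2,fy=2,interpolation=2)])[:,:,::-1])
E
```

```text
[ 0.3   0.6   1.73 -0.46  0.91  2.  ]
[ 0.26  0.69  1.78 -0.52  0.78  2.05]
[ 0.26  0.52  1.69 -0.43  1.    1.9 ]
[-0.34  0.49  1.86 -0.51  0.67  1.44]
[-0.34  0.58  1.91 -0.62  0.56  1.57]
[ 0.29  0.62  1.74 -0.47  0.89  2.  ]
0.018 [-0.45 -0.69 -1.06]
0.021 [ 0.2  -0.    0.24]
0.024 [ 0.17  0.38 -0.35]
0.026 [-0.16  0.93 -1.44]
28.0917 0.0041390842131099935 38.505954999054666 [-1.28846227 -0.03596992  1.72976761]
30.8167 0.003879309379068394 [ 0.02713777  0.55477574 -2.6653899 ] [ 0.54742417 -0.2168729   0.1216907 ]
```

View pics/g1.png

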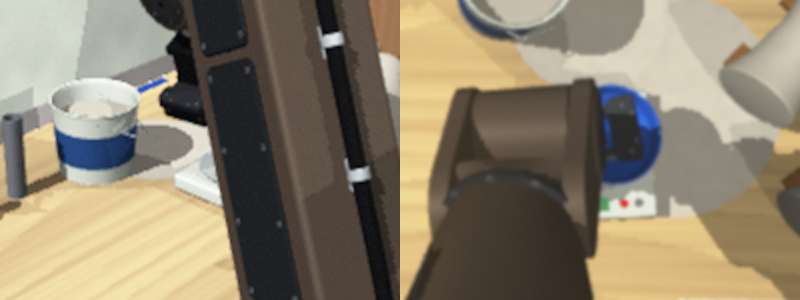

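The rim is held: the gap is 4 mm and the load 2.67 N, close to the bowl's weight. The top view shows the bowl over the pan at about (430,197), partly hidden by the wrist. That was my last picture, so from here I work from numbers. I'll fit the visible rim arc, correct, and lower it with force checks.

```bash
cat >> h.py <<'E'
from scipy.optimize import least_squares
def arc(T,box,z,r=.0605):
    b,k=blob(T,(100,90,25),(135,255,255),box); x0,y0,x1,y1=box
    p=[]
    for y in range(y0,y1):
        xs=np.flatnonzero(k[y]);
        if len(xs): p.append((xs.max(),y))
    X=np.array([onz(T,q,z)[:2] for q in p])
    f=lambda u:np.hypot(*(X-u).T)-r
    s=least_squares(f,[X[:,0].mean(),X[:,1].mean()+.05],loss="soft_l1",f_scale=.002)
    return s.x,np.abs(s.fun).max()*0+np.median(np.abs(f(s.x))),len(p),X
E
python3 - <<'E'
from pinch import *
T=cam("top")
for r in(.0595,.0605,.0615):
    c,e,n,X=arc(T,(418,155,460,228),.146,r); print(c,e,n)
print(X[[0,n//2,-1]], ctrl.read_state()["time"])
E
```

```text
[ 0.55861315 -0.25973754] 0.0005690221990133776 50
[ 0.55854472 -0.25855254] 0.000654264448319071 50
[ 0.55846928 -0.25737155] 0.0006481775150916011 50
[[ 0.61890555 -0.26246037]
 [ 0.55920471 -0.31975499]
 [ 0.50071338 -0.27321231]] 30.9667
```

```bash
cat > lower.py <<'E'
from pinch import *
def lower(z0,z1,thr,step=.0025):
    Q=ctrl.read_state()["eef_pos"].copy()
    ctrl.move_l([Q[0],Q[1],z0],rate=.1); f0=np.mean([ctrl.read_state()["wrist_force"][2] for _ in range(3)])
    z=z0
    while z>z1:
        z-=step; ctrl.move_l([Q[0],Q[1],z],rate=.04)
        f=ctrl.read_state()["wrist_force"][2]-f0
        if f>thr: print("contact z",z,f); return z
    print("no contact",z,f); return None
E
python3 - <<'E'
from lower import *
z=lower(.096,.070,1.3)
s=ctrl.read_state();print(s["time"],s["wrist_force"],s["finger_gap"])
T=cam("top"); zr=.056+s["eef_pos"][2]-.0317; c,e,n,X=arc(T,(418,155,460,228),zr); print(zr,c,e,n)
E
```

```text
contact z 0.07349999999999998 1.6075263217450613
33.625 [ 0.02801443 -0.21241338 -0.17827913] 0.0038759092732256134
0.09775710297288645 [ 0.56027351 -0.26227499] 0.0006227888968653034 48
```

Contact came at z 0.0735 against an expected 0.0717, so the bowl is level. Kinematics and vision agree to within about 4 mm. I'll make a small correction, set it down, release and check from a clear view.

```bash
python3 - <<'E'
from lower import *
Q=ctrl.read_state()["eef_pos"].copy()
ctrl.move_l(Q+[0,0,.005],rate=.1); ctrl.move_l(Q+[-.002,-.002,.005],rate=.05)
lower(.0755,.0690,1.5,.0012)
print(ctrl.read_state()["wrist_force"])
ctrl.set_gripper(.035)
Q=ctrl.read_state()["eef_pos"].copy()
ctrl.move_l(Q-.09*d,rate=.2)
Rd=tool(0,np.pi/2,0)
ctrl.move_to([.46,.16,.26],R.as_quat())
s=ctrl.read_state(); print(s["time"],s["wrist_force"])
S=cam("side");T=cam("top")
(c,r),p=rim(T,(375,150,465,240),.096); print("rim top",c,r,(p.min(0)+p.max(0))/2,np.ptp(p,axis=0))
b,_=blob(S,(100,90,25),(135,255,255),(345,150,430,215)); print("side",cv2.boundingRect(b),proj(S,[*c,.096]),proj(S,[*c,.04]))
# scoop recheck
for n,C,box in(("t",T,(180,195,225,235)),("s",S,(240,235,275,290))):
    q,k=blob(C,*RED1,box); print(n,"scoop",cv2.boundingRect(q))
# yaw options for gripping stem
yaw=np.radians(-33)
for y in(yaw,yaw+np.pi,yaw+np.pi/2,yaw-np.pi/2):
    Rg=Ro.from_matrix(np.c_[[np.sin(y),-np.cos(y),0],[np.cos(y)*-1,-np.sin(y),0],[0,0,-1]]); print(np.degrees(y),[None if (q:=ctrl.ik(X,Rg.as_quat())) is None else np.round(q,2) for X in([.522,.288,.12],[.56,-.26,.22])])
E
```

```text
contact z 0.07189999999999998 3.8038359027659805
[-2.07655612  2.31348525  2.75377524]
37.9 [0.17227541 0.39254332 0.29059063]
rim top (0.5581296682357788, -0.26663827896118164) 0.06141816824674606 [ 0.5573148  -0.26712757] [0.11938688 0.1191856 ]
side (370, 158, 39, 28) [388.83186628 165.94277507] [387.89184656 181.42199771]
t scoop (198, 208, 13, 14)
s scoop (249, 243, 14, 42)
-33.0 [array([ 0.39,  0.53,  1.71, -0.  ,  0.89, -2.17]), None]
147.0 [array([ 0.39,  0.53,  1.71, -0.  ,  0.89,  0.97]), array([-0.54,  0.46,  1.55, -0.  ,  1.14,  0.03])]
57.0 [array([ 0.39,  0.53,  1.71, -0.  ,  0.89,  2.54]), array([-0.54,  0.46,  1.55, -0.  ,  1.14,  1.61])]
-123.00000000000001 [array([ 0.39,  0.53,  1.71, -0.  ,  0.89, -0.6 ]), array([-0.54,  0.46,  1.55, -0.  ,  1.14, -1.54])]
```

The bowl is upright at (0.5575, -0.267), about 1 mm from the pan centre. Next I'll grip the scoop by its stem, allowing for the short fingers, and carry it over.

```bash
python3 - <<'E'
from lower import *
y=np.radians(147); Rg=Ro.from_matrix(np.c_[[np.sin(y),-np.cos(y),0],[-np.cos(y),-np.sin(y),0],[0,0,-1]]).as_quat()
u=np.array([np.cos(np.radians(-33)),np.sin(np.radians(-33)),0])
G=np.array([.5063,.2980,.067])+.018*u
ctrl.move_to(G+[0,0,.09],Rg); ctrl.set_gripper(.045)
ctrl.move_l(G,rate=.12)
print(ctrl.read_state()["wrist_force"])
ctrl.set_gripper(0,20)
s=ctrl.read_state(); print(s["time"],s["finger_gap"],s["grip_force"],s["wrist_force"])
if .005<s["finger_gap"]<.02:
    ctrl.move_l(G+[0,0,.15],rate=.15)
    B=np.array([.5573,-.267,0])+.0155*u
    ctrl.move_l([B[0],B[1],G[2]+.15],rate=.3)
    s=ctrl.read_state(); print(s["time"],s["finger_gap"],s["wrist_force"],s["eef_pos"])
    S=cam("side");T=cam("top")
    for n,C,box in(("t",T,(380,150,470,240)),("s",S,(330,80,460,210))):
        try: q,k=blob(C,(0,120,40),(10,255,255),box); print(n,cv2.boundingRect(q),cv2.contourArea(q))
        except Exception as e: print(n,e)
    e=s["eef_pos"]; bz=.15; c0=e[:2]-.018*u[:2]
    for z in(0,.03,.08): print("pred cup axis side",z,proj(S,[*c0,z+bz]),"top",proj(T,[*c0,z+bz]))
E
```

```text
[1.55941848 0.25794306 0.57884506]
40.975 0.008114631846767717 19.956163465976715 [-0.90289737  0.10858094  2.83545768]
44.1583 0.007752656139283573 [-0.2504575   0.33941669 -1.18457957] [ 0.57037403 -0.27439134  0.2171794 ]
t (423, 190, 11, 13) 40.0
s max() iterable argument is empty
pred cup axis side 0 [390.06252233 150.91521225] top [427.63139199 198.04179056]
pred cup axis side 0.03 [390.60567785 142.02747988] top [431.30337467 196.77672633]
pred cup axis side 0.08 [391.53738917 126.78175267] top [437.95477215 194.48519998]
```

```bash
python3 - <<'E'
from lower import *
z=lower(.130,.117,1.5,.0015)
s=ctrl.read_state(); print(s["time"],s["wrist_force"],s["eef_pos"],s["finger_gap"])
S=cam("side")
E
```

```text
contact z 0.121 2.302286228126328
46.775 [ 0.37721653 -0.65358819  2.31361269] [ 0.57055792 -0.27457192  0.12118768] 0.007693529858376913
```

Contact came at 0.121 against an expected 0.122, so the scoop is on the bowl floor. I'll release it, retreat and verify.

```bash
python3 - <<'E'
from h import *
ctrl.set_gripper(.03)
Q=ctrl.read_state()["eef_pos"].copy()
ctrl.move_l(Q+[0,0,.12],rate=.12)
ctrl.move_to([.46,.16,.3],ctrl.read_state()["eef_rot"])
ctrl.pause(.3)
s=ctrl.read_state(); print(s["time"])
S=cam("side");T=cam("top")
(c,r),p=rim(T,(375,150,465,240),.096); print("rim",c,r,(p.min(0)+p.max(0))/2)
b,_=blob(S,(100,90,25),(135,255,255),(345,150,430,215)); print("side bowl",cv2.boundingRect(b))
u=np.array([np.cos(np.radians(-33)),np.sin(np.radians(-33))]); c0=Q[:2]-.018*u
for n,C,box in(("t",T,(390,170,450,230)),("s",S,(350,110,420,195))):
    q,k=blob(C,(0,140,40),(10,255,255),box); ys,xs=np.nonzero(k); print(n,cv2.boundingRect(q),cv2.contourArea(q))
    print(" pred stem top",proj(C,[*Q[:2],.157]).round(1),"cup rim",proj(C,[*c0,.085]).round(1),"stem at rim",proj(C,[*Q[:2],.1]).round(1))
    for yy in range(ys.min(),ys.max()+1,4): print(" ",yy,xs[ys==yy].min(),xs[ys==yy].max()) if (ys==yy).any() else 0
E
```

```text
50.5583
rim (0.5574105978012085, -0.26667138934135437) 0.06165016442537308 [ 0.5572486 -0.2670689]
side bowl (370, 158, 39, 29)
t (413, 191, 20, 15) 109.5
 pred stem top [432.6 191.5] cup rim [420.4 200.5] stem at rim [425.9 194.1]
  191 430 430
  195 421 427
  199 413 424
  203 413 424
s (384, 147, 9, 28) 96.0
 pred stem top [388.5 146.4] cup rim [388.9 169.5] stem at rim [387.5 162.8]
  147 387 390
  151 386 390
  155 386 389
  159 386 388
  163 386 388
  167 386 388
  171 384 392
```

The scoop is upright: its stem top measures (388.5,147) against a predicted (388.5,146.4). The bowl is still centred, so I'm handing in.

```bash
python3 -c "
from station import job
print(job.sign_off())"
```

```text
the job is handed in; nothing more can be done
None
```

The job is handed in at about 51 s: the bowl is mouth up, about 1 mm off the pan centre, with the scoop upright on its floor; it turned over by slipping from my grip and rolling upright on the bench, and I did not re-measure the bystanders at the end.

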